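Lay the gift box down for wrapping

ROBOT

A 6-joint arm with a two-finger parallel gripper is mounted at the origin on the work surface. World frame = base frame: x ahead of the robot, y to its left, z up, the work surface at z = 0. Lengths are in m, angles in rad, forces in N, time in s.
With the tool pointing down it reaches from about 0.275 to 0.875 m from the base axis. Payload 12.5 kg.
Tool frame: the origin (TCP) lies on the centre line of the jaws, within the pads' length; the fingertips stand r.finger_overhang ahead of it and the grasp point (between the pads) lies 3 mm ahead of it (r.finger_overhang is the distance from the TCP to the fingertips, in m); z points along the fingers, y is the direction in which the jaws open and shut (so a half turn about z gives the same grasp; the last joint's range is limited). The gripper opens to 85 mm and grips with 20 to 120 N. Pads are 22 mm wide; open, the fingers measure 114 mm over their backs; the gripper's body (76 mm by 85 mm) begins 54 mm behind the grasp point. The pads swing forward as they close: fully open they stand 13 mm farther back than shut.
Start: joints at [-0.085, 0.351, 1.652, -0, 1.139, -0.085], TCP at [0.55, 0, 0.253] pointing down, gripper open.
Joint ranges: [-2.75, 2.75], [-0.79, 2.1], [0.01, 2.65], [-1.57, 4.71], [0.07, 3.14], [-2.87, 2.87]. Speed limits (rad/s): [2.22, 2.22, 2.79, 3.14, 3.14, 3.14].

INTERFACE

Orientations are given as a unit quaternion [x, y, z, w].
In Python, from cell import r, optics gives the robot as it stands. The module is installed in compiled form; this text tells all that it offers. Calls block until the motion is done:
- r.move_to(position, orientation): joint-space move of the TCP to a pose.
- r.move_linear(position, rot=None, vel=0.15): straight line of the TCP; rot=None keeps the orientation; vel is the mean speed in m/s.
- r.set_joints(angles): joint-space move.
- r.set_gripper(opening, squeeze=None): opening from 0.0 (shut) to 1.0 (fully open); squeeze is the grip in N (None keeps the last); returns when the fingers have stopped.
- r.sleep(seconds).
- r.inverse_kinematics(position, orientation): joint angles nearest the present ones, or None.
- optics.get_image(name): name is "scene" or "side" or "wrist"; returns a dict with "pixels" (384x512x3 uint8, red, green, blue), "depth" (384x512 float32, m along the optical axis (not along the pixel's ray), 0 where there is no reading), "fx", "fy", "cx", "cy" (pixels), "camera_from_world" (4x4, takes a point from world to camera coordinates); the wrist camera has in their place "mount" (4x4, takes a point from camera to tool coordinates, whose origin is the TCP and whose axes are the flange's). Camera axes: x right, y down, z forward; pixel columns grow to the right and rows downward; lengths in m; the calibration is good to about 2 mm. The wrist camera is an equidistant fisheye: a pixel r from the principal point sees the ray r / f radians off the axis. A picture is of the moment at which its call begins: read the wrist's pose just before it.
A pose or a line that the arm cannot do raises r.PlanningError and nothing moves.
- r.hand_in(): hands the job in, once; it reports no verdict.
Readings, each from a call of its own:
- r.current_t(): time.
- r.current_q(): joint angles.
- r.current_qvel(): joint speeds.
- r.current_effort(): joint torques, N m.
- r.current_tool_pos(): TCP position.
- r.current_ee_rot(): TCP orientation.
- r.current_contact_force(): force on the tool from outside, world axes, zero at the start.
- r.current_torque(): the same for the moment, N m.
- r.current_opening(): opening from 0.0 (shut) to 1.0 (fully open).
Only numpy, scipy, OpenCV 4.12 (cv2) and the standard library are available. Lean on these libraries where they do the work, as an engineer would, in place of code of your own. Each camera call takes 0.05 s, during which the arm holds its last target. There are 200 camera calls.

TASK

The ribboned gift box stands on its end on the packing board. With the fingers only, push it over so that it falls onto its back with the lid up, then push it along the board until its leading end sits squarely against the stop bar, and move clear. Do not pick the box up or carry it, and leave the jars, ribbon reel, bottles and the other box where they stand.

Things in the scene. Friction and masses are not known exactly. Their poses are not given: they have to be found in the camera images.
- gift_box: stiff closed box, 0.2 to 0.4 kg, 45 mm thick (x), 80 wide (y), 165 long (z): red, with a cream lid tied with a blue ribbon cross. The lid is the whole 80 x 165 mm face on its -x side. Starts standing on its foot end on the board, lid turned away from the stop bar (its x within 0.2 rad of the board's x). Origin: centre of the foot end; z runs along its length to the head end
- box_centre (a point): the middle of the gift box, 82.5 mm from either end; axes as the box's. Pushed on the lid over 100 mm above the foot, the box tips over its lower far edge; leant past about 0.27 rad it falls by itself onto its back
- lid_centre (a point): the middle of the gift box's lid face, 22.5 mm from box_centre on the -x side; it is the topmost face when the box lies lid up
- head_end (a point): the middle of the gift box's head end, the small end that starts at the top and that comes to the stop bar; axes as the box's
- board: flat plywood packing board fixed to the counter, 440 (its x) x 320 (its y) x 12 mm, top 12 mm above the counter; origin under its centre at counter height, z up. Its +x runs from the gift box to the stop bar, roughly to the robot's left (world +y, within 0.35 rad). The box starts about 120 mm from the board's centre on the -x side
- stop_face (a point): middle of the stop bar's face that looks at the gift box, at the board's top; axes as the board's. Aluminium bar fixed across the board's whole 320 mm width, 24 mm thick, 25 mm tall above the board; this face is 170 mm from the board's centre on the +x side
- jar_teal: white cream jar with teal-blue cap, 51 mm in diameter, 50 mm tall, standing loose near the board's edge on the board's -y side; origin at the centre of its base, z up. Leave alone.
- jar_black: white cream jar with black cap, 51 mm in diameter, 50 mm tall, standing loose near the board's edge on the board's -y side; origin at the centre of its base, z up. Leave alone.
- spool: reel of orange ribbon with white flanges, 54 mm in diameter, 30 mm tall, lying flat and loose near the board's edge on the board's +y side, close to the stop bar; origin at the centre of its underside, z up. Leave alone.
- spray_amber: amber spray bottle, 40 mm in diameter, 135 mm tall, standing loose on the counter to the left or right of the board; origin at the centre of its base, z up. Leave alone.
- spray_black: black spray bottle, 40 mm in diameter, 135 mm tall, standing loose on the counter to the left or right of the board; origin at the centre of its base, z up. Leave alone.
- spray_green: green spray bottle, 40 mm in diameter, 135 mm tall, standing loose on the counter to the left or right of the board; origin at the centre of its base, z up. Leave alone.
- plain_box: small green box with a white top, 60 x 60 x 95 mm tall, standing loose on the counter to the robot's right; origin at the centre of its base, z up. Leave alone.
There are look-alikes about, which are no part of the job. What is shaped like the gift_box but purple or yellow is not meant.

How it is judged:
On the way, in this order (a step that is already met when the one before it is completed fails the run):
1. the gift box lies on its back on the board, lid up (angle between gift_box's own x axis and vertical above 3.08159 rad and height (world z) of box_centre below 0.042 m), for 0.2 s.
2. its head end has been pushed squarely against the stop bar (all of step 1 and x of head_end in the frame of stop_face between -0.006 and 0.004 m and y of head_end in the frame of stop_face between -0.1 and 0.1 m and angle between the z axis of gift_box and the x axis of board, either way round below 0.07 rad), for 0.2 s.
At the end, for the whole second after the job is handed in: The gift box rests flat on the board with the lid up (within 0.06 rad), the middle of its head end within 6 mm of the stop bar's face and within 100 mm of the bar's middle, its length square to the bar within 0.07 rad (all of step 2 and linear speed of gift_box below 0.01 m/s and angular speed of gift_box below 0.1 rad/s); the robot touches nothing.
It fails at once if the gift box is lifted or carried: its middle more than 120 mm above the counter, or more than 75 mm when it is already laid over (height (world z) of box_centre above 0.12 m or (angle between gift_box's own z axis and vertical above 1.3 rad and height (world z) of box_centre above 0.075 m)).
It fails at once if another thing is shifted by more than 20 mm or tipped (distance of any of jar_teal, jar_black, spool, spray_amber, spray_black, spray_green, plain_box from where it was at the start of the episode above 0.02 m or angle between any of jar_teal, jar_black, spool, spray_amber, spray_black, spray_green, plain_box's own z axis and vertical above 0.3 rad).
It also fails if it takes over 45 s, if anything falls off the work surface, if the arm or the gripper's body presses on something with over 40 N, if the wrist force passes 120 N, or if a joint passes its speed limit or range.

## Working session

There is one attempt and no reset: what is moved stays moved. The work goes in short steps, each a Python script; the robot and the scene stay as the last script left them, time stands still between calls to the robot, and variables do not carry over. Pictures are saved under pics/ and viewed, about 8 in all and at most 12, crops included, and the job is handed in when it is done.

```bash
mkdir -p pics; python3 - <<'E'
from cell import r, optics
import cv2, numpy as np
for n in ("scene","side"):
    im=optics.get_image(n); cv2.imwrite(f"pics/{n}0.png",im["pixels"][:,:,::-1]); np.savez(f"{n}0.npz",**im)
    T=np.linalg.inv(im["camera_from_world"]); print(n,T.round(3),im["fx"],im["cx"],im["cy"])
    print((im["depth"]>0).mean())
print(r.finger_overhang,r.current_t(),r.current_ee_rot())
E
```

```text
scene [[ 0.8    0.316 -0.511  1.359]
 [ 0.601 -0.431  0.673 -1.045]
 [-0.008 -0.845 -0.534  0.94 ]
 [ 0.     0.     0.     1.   ]] 464.213707758882 254.76934402633572 193.23487660972728
0.9830983479817709
side [[-0.943 -0.185  0.278  0.21 ]
 [-0.333  0.566 -0.754  1.023]
 [-0.018 -0.804 -0.595  0.937]
 [ 0.     0.     0.     1.   ]] 435.74167310957847 260.90056249221703 195.99510860277155
0.9960174560546875
0.022 0.1 [ 7.07109141e-01  7.07104233e-01 -3.27052822e-04 -4.00324652e-04]
```

View pics/scene0.png

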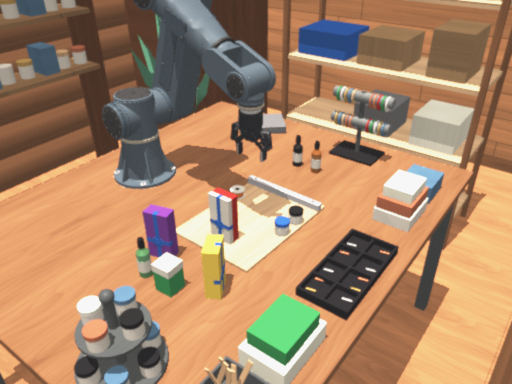

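View pics/side0.png

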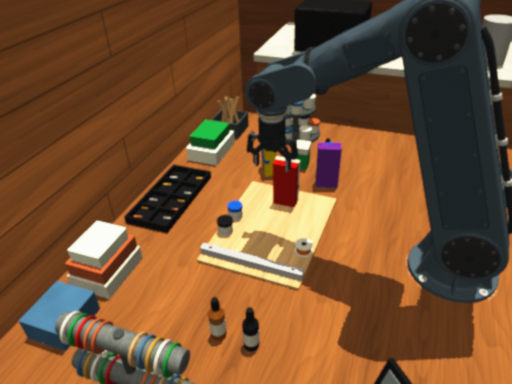

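The scene view shows the gift box (222,217) on the board, the bar from (250,180) to (322,207), jars at (283,227) and (296,215), and the spool at (237,190). The purple (160,230) and yellow (213,265) decoys and the green box (169,273) stand behind it. Next I'll measure these from the depth image and colour masks.

```bash
cat > h.py <<'E'
import numpy as np, cv2
def cloud(im):
    d=im["depth"]; v,u=np.mgrid[:384,:512]
    p=np.stack([(u-im["cx"])/im["fx"]*d,(v-im["cy"])/im["fy"]*d,d,np.ones_like(d)],-1)
    P=(p@np.linalg.inv(im["camera_from_world"]).T)[...,:3]; P[d==0]=np.nan
    return P, cv2.cvtColor(np.ascontiguousarray(im["pixels"]),cv2.COLOR_RGB2HSV)
def rect(P):
    (c,s,a)=cv2.minAreaRect(P[:,:2].astype(np.float32)*1000); return np.round(c,1),np.round(s,1),round(a,2),cv2.boxPoints((c,s,a)).round(0).tolist()
E
python3 - <<'E'
from h import *
for n in ("scene","side"):
    im=dict(np.load(n+"0.npz")); P,H=cloud(im); z=P[...,2]
    roi=(P[...,0]>.3)&(P[...,0]<.8)&(P[...,1]>-.4)&(P[...,1]<.4)
    print(n)
    # board: height band + plywood
    m=(roi&(z>.007)&(z<.018)).astype(np.uint8); m=cv2.morphologyEx(m,cv2.MORPH_OPEN,np.ones((3,3)))
    k,l,s,_=cv2.connectedComponentsWithStats(m); b=l==1+np.argmax(s[1:,4]); print("board",b.sum(),rect(P[b]),np.median(z[b]))
    m=(roi&(z>.0185)&(z<.25)).astype(np.uint8); k,l,s,c=cv2.connectedComponentsWithStats(m)
    for i in range(1,k):
        if s[i,4]<25: continue
        q=l==i; print(c[i].round(),s[i,4],np.median(H[q],0),"z",z[q].min().round(3),z[q].max().round(3),rect(P[q])[:3])
    red=roi&((H[...,0]<8)|(H[...,0]>172))&(H[...,1]>170)&(z>.03)
    k,l,s,c=cv2.connectedComponentsWithStats(red.astype(np.uint8))
    i=1+np.argmax(s[1:,4]); q=l==i; print("red",c[i],s[i],z[q].max(),rect(P[q]))
    t=roi&(z>.168)&(z<.185)&q; print("top",t.sum(),rect(P[t]) if t.sum()>5 else '')
    bar=roi&(abs(z-.037)<.006)&(H[...,1]<60); k,l,s,c=cv2.connectedComponentsWithStats(bar.astype(np.uint8)); i=1+np.argmax(s[1:,4]); print("bar",c[i],s[i,4],rect(P[l==i]))
E
```

```text
scene
board 3202 (array([590.1, -10.8]), array([210.6, 497. ]), 24.1, [[393.0, 173.0], [595.0, -281.0], [788.0, -195.0], [585.0, 259.0]]) 0.011052310041521574
[284. 192.] 589 [ 10.  14. 185.] z 0.019 0.042 (array([560.2, 175.2]), array([ 38.9, 324.3]), 88.12)
[219. 236.] 2677 [ 22. 117. 197.] z 0.019 0.181 (array([ 547.7, -143.9]), array([ 92.2, 552.8]), 33.68)
[162. 234.] 1628 [142.  129.  123.5] z 0.019 0.17 (array([ 494.3, -357.3]), array([ 93.2, 215.2]), 51.87)
[288. 220.] 506 [ 18.  38. 183.] z 0.019 0.067 (array([686.5,  22.3]), array([135.3,  54.8]), 89.14)
red [230.92708333 206.11979167] [215 188  23  47 192] 0.18015758300865015 (array([490.5, -60.9]), array([ 64.2, 261.8]), 40.77, [[381.0, 17.0], [552.0, -181.0], [600.0, -139.0], [429.0, 59.0]])
top 84 (array([ 550.7, -130.9]), array([22.2, 83.1]), 87.33, [[509.0, -140.0], [592.0, -144.0], [593.0, -122.0], [510.0, -118.0]])
bar [285.17711172 191.2479564 ] 367 (array([559.8, 174.9]), array([ 33.3, 323.7]), 87.8, [[397.0, 164.0], [721.0, 152.0], [722.0, 185.0], [399.0, 198.0]])
side
board 5800 (array([552.8, -44.1]), array([37
[... 390 characters left out ...]
[133.8,  51. ]), 88.5)
[303. 245.] 235 [ 23.  49. 167.] z 0.019 0.048 (array([427.5,  72.6]), array([53.7, 53. ]), 0.7)
[252. 260.] 1100 [ 20.  21. 206.] z 0.019 0.043 (array([560.3, 176.4]), array([ 31.6, 319.3]), 88.25)
red [284.89497207 181.60893855] [273 160  26  44 895] 0.27448376202081204 (array([542.5, -67.8]), array([ 80.6, 162. ]), 5.81, [[494.0, 9.0], [511.0, -152.0], [591.0, -144.0], [574.0, 17.0]])
top 109 (array([ 548.7, -134. ]), array([79.5, 29.1]), 5.72, [[508.0, -123.0], [511.0, -152.0], [590.0, -144.0], [587.0, -116.0]])
bar [251.27822581 258.68145161] 744 (array([559. , 176.2]), array([ 30.5, 315.9]), 88.33, [[401.0, 166.0], [716.0, 156.0], [717.0, 187.0], [402.0, 196.0]])
```

```bash
python3 - <<'E'
from h import *
for n,zs in (("side",1),("scene",0)):
    im=dict(np.load(n+"0.npz")); P,H=cloud(im); x,y,z=np.moveaxis(P,-1,0)
    near=(x>.48)&(x<.62)&(y>-.19)&(y<-.08)&(z>.03)&(z<.155)
    m=cv2.erode(near.astype(np.uint8),np.ones((3,3)))>0
    red=m&((H[...,0]<8)|(H[...,0]>172))&(H[...,1]>150) if zs else m&(y<-.13)
    Q=P[red]; 
    for _ in range(3):
        a,b=np.polyfit(Q[:,0],Q[:,1],1); e=Q[:,1]-a*Q[:,0]-b; Q=Q[abs(e)<max(2*e.std(),.002)]
    print(n,"slope",np.arctan(a),"y at .55",a*.55+b,len(Q),"x",np.percentile(Q[:,0],[1,99]),e.std())
    for nm,lo,hi in(("yellow",20,34),("green",45,80),("purple",125,160)):
        k=(H[...,0]>lo)&(H[...,0]<hi)&(H[...,1]>110)&(x>.3)&(x<.9)&(y<-.1)&(y>-.6)&(z>.03)&(z<.2)
        q=P[k]; print(nm,k.sum(),np.percentile(q,[3,97],axis=0).round(3).tolist() if k.sum()>9 else '')
E
```

```text
side slope -4.821727740425758e-05 y at .55 -0.12382197099988769 546 x [0.51123636 0.58654683] 0.002433520673709219
yellow 171 [[0.591, -0.318, 0.033], [0.69, -0.287, 0.11]]
green 206 [[0.538, -0.464, 0.034], [0.9, -0.327, 0.108]]
purple 822 [[0.403, -0.322, 0.035], [0.472, -0.281, 0.168]]
scene slope 0.10379694324493026 y at .55 -0.1675718974583666 578 x [0.51469271 0.59243321] 0.004818490147707008
yellow 914 [[0.657, -0.38, 0.035], [0.713, -0.301, 0.166]]
green 294 [[0.55, -0.444, 0.031], [0.9, -0.381, 0.104]]
purple 950 [[0.411, -0.344, 0.036], [0.485, -0.29, 0.166]]
```

```bash
cat >> h.py <<'E'
from scipy.spatial.transform import Rotation as R
YAW=-0.034
def quat(yaw): return (R.from_euler('z',yaw)*R.from_quat([.70710678,.70710678,0,0])).as_quat()
E
python3 - <<'E'
from h import *
from cell import r, optics
q=quat(0.02)
r.set_gripper(0.5)
r.move_to([.551,-.222,.26],q); r.move_linear([.551,-.222,.157],vel=.12)
print(r.current_contact_force().round(1), r.current_t())
for y in np.arange(-.19,-.108,.008):
    r.move_linear([.551,y,.157],vel=.06); print(round(y,3),r.current_contact_force().round(1))
r.sleep(.6)
r.move_linear([.551,-.19,.157],vel=.2); r.move_linear([.551,-.22,.26],vel=.2)
for n in ("scene","side"):
    im=optics.get_image(n); np.savez(n+"1.npz",**im)
    cv2.imwrite(f"pics/{n}1.png",cv2.resize(im["pixels"][120:300,150:390,::-1],None,fx=2,fy=2))
print(r.current_t())
a=np.hstack([cv2.imread("pics/scene1.png")[:,:400],cv2.imread("pics/side1.png")[:,:400]]); cv2.imwrite("pics/both1.png",a)
E
```

```text
[ 0.3 -0.5  0. ] 2.4917
-0.19 [-0.5  0.5 -0.4]
-0.182 [-0.1 -0.2  0.3]
-0.174 [-0.2 -0.1 -0. ]
-0.166 [-0.5  0.3 -0. ]
-0.158 [ 0.2 -0.5  0.3]
-0.15 [ 0.1 -0.1 -0.2]
-0.142 [-0.6  0.8  0.3]
-0.134 [ 0.1 -0.3 -0.5]
-0.126 [ 0.2 -0.1  0.9]
-0.118 [0.2 0.3 0.3]
-0.11 [ 0.3 -0.   0.7]
7.9417
```

View pics/both1.png

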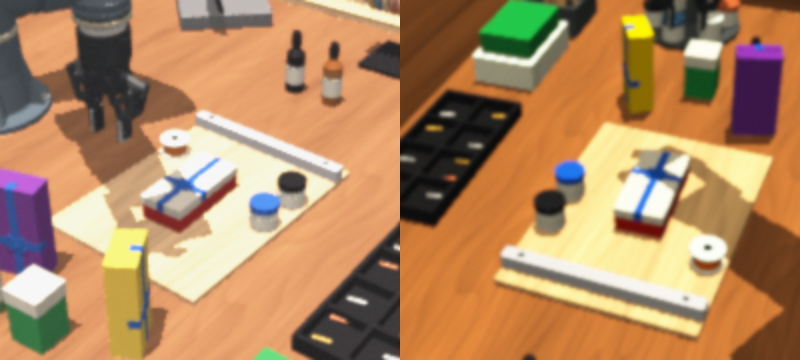

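The box is lying lid up, about level with the jars, and there is still a gap to the bar. I'll measure the lid's pose next.

```bash
cat >> h.py <<'E'
def lid(f):
    P,H=cloud(dict(np.load(f))); x,y,z=np.moveaxis(P,-1,0)
    m=((x>.48)&(x<.63)&(y>-.2)&(y<.155)&(z>.049)&(z<.066)).astype(np.uint8)
    k,l,s,c=cv2.connectedComponentsWithStats(m); return rect(P[l==1+np.argmax(s[1:,4])])
E
python3 -c "
from h import *
print(lid('scene1.npz'));print(lid('side1.npz'))"
```

```text
(array([548.4, -35.1]), array([ 84.9, 175.3]), 0.97, [[504.0, 52.0], [507.0, -123.0], [592.0, -122.0], [589.0, 53.0]])
(array([549.3, -35.8]), array([ 82.5, 174.3]), 1.13, [[506.0, 50.0], [510.0, -124.0], [592.0, -122.0], [589.0, 52.0]])
```

```bash
python3 - <<'E'
from h import *
from cell import r, optics
q=quat(YAW); u=np.array([.034,1,0]); p0=np.array([.549,-.118,.046])
at=lambda d:p0+u*d
r.set_gripper(0.6)
r.move_to([*at(-.052)[:2],.2],q); r.move_linear(at(-.052),vel=.12)
print(r.current_contact_force().round(1))
r.move_linear(at(.078),vel=.05); f=r.current_contact_force(); print(f.round(1))
for d in np.arange(.080,.125,.0015):
    r.move_linear(at(d),vel=.02); f=r.current_contact_force(); print(round(d,4),f.round(1))
    if f[1]<-9: break
print(r.current_tool_pos().round(4),r.current_t())
for n in ("scene","side"):
    im=optics.get_image(n); np.savez(n+"2.npz",**im); print(lid(n+"2.npz"))
    cv2.imwrite(f"pics/{n}2.png",cv2.resize(im["pixels"][120:300,150:390,::-1],None,fx=2,fy=2))
a=np.hstack([cv2.imread("pics/scene2.png")[:,:400],cv2.imread("pics/side2.png")[:,:400]]); cv2.imwrite("pics/both2.png",a)
E
```

```text
[ 0.1 -1.  -0.9]
[-0.1 -1.5  0.3]
0.08 [-0.8  0.7  0.5]
0.0815 [ 0.8 -0.3 -0.2]
0.083 [-0.  -0.1  0.5]
0.0845 [-0.2 -0.2 -0.2]
0.086 [1.  0.8 0.8]
0.0875 [-0.1  0.2  0. ]
0.089 [-0.9 -0.5 -0.1]
0.0905 [ 0.5 -0.2 -0.7]
0.092 [-0.4 -0.9  0.2]
0.0935 [-0.4 -0.3  0.2]
0.095 [ 0.7  0.3 -0.3]
0.0965 [-0.3  0.2  0.1]
0.098 [-0.1 -0.6  0. ]
0.0995 [-0.5 -0.5 -0.1]
0.101 [ 0.9 -0.   0.8]
0.1025 [ 0.2 -0.4 -0.1]
0.104 [-0.  -0.1  0.2]
0.1055 [ 0.3  0.6 -0.6]
0.107 [-1.2 -7.9 -0.1]
0.1085 [ -3.3 -21.1   0.8]
[ 0.5526 -0.0117  0.0461] 17.7833
(array([557.5,  65. ]), array([180.3,  86.8]), 88.85, [[512.0, -24.0], [599.0, -26.0], [603.0, 154.0], [516.0, 156.0]])
(array([557.5,  67.2]), array([177.8,  83.6]), 88.01, [[513.0, -20.0], [596.0, -23.0], [602.0, 155.0], [519.0, 158.0]])
```

View pics/both2.png

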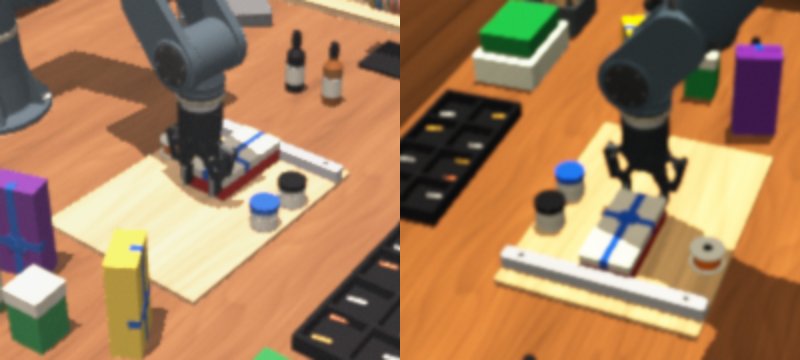

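The box is now against the bar: the force rose to 21 N and its yaw is within about 0.015 of the bar's. I'll back straight off and check.

```bash
python3 - <<'E'
from h import *
from cell import r, optics
p=np.array(r.current_tool_pos()); u=np.array([.034,1,0])
r.move_linear(p-u*.05,vel=.06); b=p-u*.11; r.move_linear(b,vel=.15); b[2]=.25; r.move_linear(b,vel=.15)
r.sleep(.3); print(r.current_contact_force().round(1))
for n in ("scene","side"):
    im=optics.get_image(n); np.savez(n+"3.npz",**im); print(lid(n+"3.npz"))
    cv2.imwrite(f"pics/{n}3.png",cv2.resize(im["pixels"][120:300,150:390,::-1],None,fx=2,fy=2))
    P,H=cloud(im);z=P[...,2];m=(P[...,0]>.5)&(P[...,0]<.7)&(abs(P[...,1]-.176)<.03)&(abs(z-.037)<.004); print("bar",rect(P[m])[:3])
a=np.hstack([cv2.imread("pics/scene3.png")[:,:400],cv2.imread("pics/side3.png")[:,:400]]); cv2.imwrite("pics/both3.png",a); print(r.current_t())
E
```

```text
[ 1.2 -0.4 -0.7]
(array([557.7,  74.7]), array([163. ,  87.7]), 87.17, [[510.0, -5.0], [597.0, -9.0], [606.0, 154.0], [518.0, 158.0]])
bar (array([600.3, 166.6]), array([198.7,  34.4]), 3.4)
(array([557.6,  75.4]), array([160. ,  84.6]), 89.14, [[514.0, -4.0], [599.0, -5.0], [601.0, 155.0], [517.0, 156.0]])
bar (array([599.7, 167.9]), array([ 45.4, 199.8]), 89.35)
21.3583
```

View pics/both3.png

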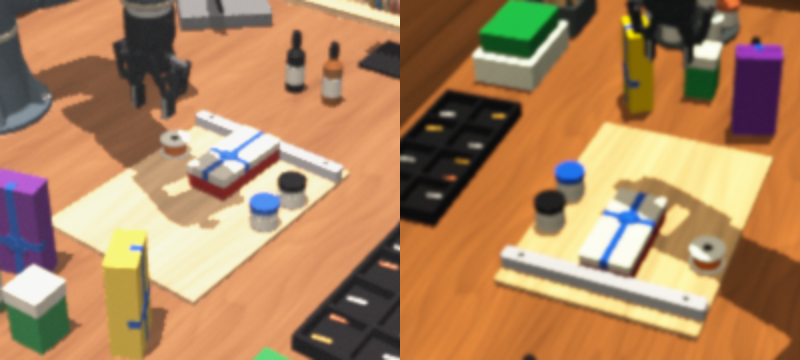

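```bash
python3 -c "
from cell import r
r.hand_in()"
```

```text
the job is handed in; nothing more can be done
```

I tipped the gift box onto its back with the two fingertips and pushed its foot end along the board until its head end met the stop bar. I then backed the arm off, rose clear and handed in at about 21 s on the robot clock. `hand_in` gives no verdict, so the result rests on the checks below.

- **Lid up:** the last pictures show the box flat on the board with the lid up.
- **Against the bar:** the wrist force rose to 21 N at the stop. The final fingertip position puts the head end at about y = 0.164 m, and the bar face was measured at 0.158 to 0.1635 m. My last image check could not measure the head end directly, because its search area stopped short of the bar.
- **Square to the bar:** the box's angle read -0.049 rad from the scene camera and -0.015 rad from the side camera. They disagree by about 0.03 rad, but the mean of -0.032 matches the board's -0.034, and each is within the 0.07 limit.
- **Other things:** in the pictures the jars, reel, bottles and the other box look unmoved. I did not measure their positions again.
- **Robot clear:** the robot touched nothing when I handed in, with the force reading only noise.

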